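# Snap the retaining ring onto the carousel spindle

## Task

Secure the blue vial carousel on its spindle: pinch the steel snap ring by its two upright eyes so that it spreads, pass it down over the spindle's head, press it gently down with the sprung carousel as far as that goes, and let it contract into the groove under the head. While lowering and pressing it, stay below 25 N, and the other things on the bench stay where they are.

Things in the scene. Friction and masses are not known exactly. Their poses are not given: they have to be found in the camera images.
- snap_ring: steel snap ring, 80 g, lying flat, eyes up. Origin: centre of the closed ring, on its underside; z up; x from the eyes towards the hinge pin. Two half rings (5 mm high, 4 mm wide, inner radius 10.5 mm) on a pin 22 mm from the centre; their ends cross in front (-x) and each carries an upright eye. This body is the half with the right eye: it turns by half the spread when the eyes are pinched evenly
- ring_center (a point): centre of the closed ring, 2.5 mm above its underside, carried by the half with the right eye
- ring_hinge (a point): hinge pin of the snap ring, 2.5 mm above the underside. Fully spread, the opening clears the spindle head by 2 to 3 mm all round when the spindle axis lies on the line from the pin to the middle between the eyes, 22 mm from the pin and 41 mm from the eyes
- eye_right (a point): middle of the right eye (-y side), 17 mm above the ring's underside: a flat tab 12 mm long (along the ring's x), 6 mm thick, 34 mm tall from the underside up, with a dark round mark near the top
- eye_left (a point): middle of the left eye (+y side), like the right one. Over their outsides the eyes measure 62 mm when the ring is closed, 14 mm when it is fully spread (hard stop, outer faces parallel); pinching them takes 5 N at first, 9 N at the end
- ring_half (a joint): spread of the snap ring: 0 rad closed, 0.66 rad fully spread; a spring closes it
- stand: carousel stand, fixed: round grey base of 110 mm, on it a steel spindle with the blue carousel, a disc of 108 mm. Origin: centre of the underside. The carousel's top lies 37 to 63 mm above the bench: spindle and carousel are set to another height each time, not measured, to be felt. A spring carries the carousel: it sinks 8 mm under 2 N rising to 4 N, then meets a hard stop
- stand_axis (a point): point on the spindle axis, 18 mm above the bench. Spindle head: radius 13 mm, chamfered; top 25 mm above the unpressed carousel, underside level with it. Below the head is the groove (neck radius 8.7 mm): the ring lies wholly under the head once it has pressed the carousel down 5 mm or more; the spring then holds it up against the head
- petri_dish: closed petri dish, 90 mm across, 14 mm high; origin under its centre; a bystander
- blue_cup: specimen cup with blue lid, 62 mm across, 69 mm high; origin under its centre; a bystander
- tweezers: steel forceps lying flat, 131 mm long along y, 21 mm wide; origin under the middle; a bystander
Not all that is in view belongs to the job. Of the things that look like the snap_ring, the largest one is meant.

How it is judged:
By the outcome, as a careful person would: the job done as asked, in the order asked, and still so for the second after the job is handed in, with the robot touching nothing.
It also fails if it takes over 45 s, if anything falls off the work surface, if the arm or the gripper's body presses on something with over 40 N, if the wrist force passes 120 N, or if a joint passes its speed limit or range.

## Robot

A 7-joint arm with a two-finger parallel gripper is mounted at the origin on a cart in front of the work surface, level with it; the furniture and walls round the work are solid. World frame = base frame: x ahead of the robot, y to its left, z up, the work surface at z = 0. Lengths are in m, angles in rad, forces in N, time in s.
With the tool pointing down it reaches from about 0.35 to 0.775 m from the base axis. Payload 3.1 kg.
Tool frame: the origin (TCP) lies at the very end of the fingers, on their centre line; the grasp point (between the pads) lies 19 mm behind it (manip.grip_depth is the distance from the TCP to the grasp point, in m); y points along the fingers, x is the direction in which the jaws open and shut, and the axes are right-handed (so a half turn about y gives the same grasp; the last joint's range is limited). The gripper opens to 85 mm and grips with 20 to 120 N. Pads are 22 mm wide; open, the fingers measure 114 mm over their backs; the gripper's body (76 mm by 85 mm) begins 54 mm behind the grasp point. The pads swing forward as they close: fully open they stand 13 mm farther back than shut.
Start: joints at [1.306, 0.311, 0.014, 1.512, -0.004, 1.319, -0.027], TCP at [0.122, -0.536, 0.231] pointing down, gripper open.
Joint ranges: [-2.7, 2.7], [-0.3, 1.91], [-1.27, 1.3], [0.12, 2.57], [-1.44, 4.58], [0.2, 2.03], [-3.05, 3.05]. Speed limits (rad/s): [2.79, 2.79, 3.14, 3.14, 3.14, 3.14, 3.14].

## Interface

Orientations are given as a unit quaternion [w, x, y, z].
In Python, from station import manip gives the robot as it stands.
- The arm moves only by the tool drive_tool, never from a script. Its argument "plan" is one flat list of numbers, 5 for each row, row after row: the shift along the tool's x, y, z in cm, then the turn about the tool's y in degrees, then the opening in per cent of the stroke, from 0 (shut) to 100 (fully open). A call has 1 to 12 rows; each row is the pose to reach, as a shift and turn from the pose measured when the call began, along the tool's axes at that moment; what a row does not reach only later rows make up. A row lasts 1/10 s, in which the tool goes at most 50 mm and 8.59 degrees, less where a joint would pass 70% of its speed; a pose out of reach is approached as far as the arm can. A call with a gripper value outside its range is refused whole. The fingers move at their own pace and stop on an object; "squeeze" is the grip in N (left out, the last holds). Time passes only in rows, so rows that repeat a pose let the fingers close. It gives the time, the measured TCP pose, the force and the opening at its end, in the units of the state.
- manip.get_obs(): the state, without advancing time (a new reading comes with each control period).
- manip.camera(name): name is "scene" or "top" or "wrist"; returns a dict with "image" (480x640x3 uint8, red, green, blue), "depth" (480x640 float32, m along the optical axis (not along the pixel's ray), 0 where there is no reading), "fx", "fy", "cx", "cy" (pixels), "k1" (the pictures are not rectified: a ray, as slopes to the right and down, at radius r is drawn at 1 + k1 r^2 times it, then the intrinsics apply), "rvec" (rotation vector, rad) and "tvec" (3), from world to camera coordinates, as OpenCV has them; the wrist camera has in their place "tool_from_camera" (4x4, takes a point from camera to tool coordinates, whose origin is the TCP and whose axes are the tool frame's). Camera axes: x right, y down, z forward; pixel columns grow to the right and rows downward; lengths in m; the calibration is good to about 2 mm. A picture is of the moment at which its call begins: read the wrist's pose just before it.
- manip.finish_job(): hands the job in, once; it reports no verdict.
The state is a dict: "clock": time; "q": joint angles; "qvel": joint speeds; "tau": joint torques, N m; "position": TCP position; "tool_rot": TCP orientation; "wrist_force": force on the tool from outside, world axes, zero at the start; "moment": the same for the moment, N m; "gripper_width": finger opening in m.
Only numpy, scipy, OpenCV 4.12 (cv2) and the standard library are available. Lean on these libraries where they do the work, as an engineer would, in place of code of your own. Each camera call takes 0.05 s, during which the arm holds its last target.

## Working session

There is one attempt and no reset: what is moved stays moved. The work goes in short steps, Python scripts to look and compute and a tool call to move; the robot and the scene stay as the last step left them, time stands still between calls to the robot, and variables do not carry over. Pictures are saved under pics/ and viewed, and the job is handed in when it is done.

Besides the shell and the picture viewer there is one more tool, called after "Request:" by a JSON object that holds its "fn" and its "kwargs". drive_tool: Moves the arm, as the interface text tells. Its arguments: {"type":"object","properties":{"plan":{"type":"array","items":{"type":"number"}},"squeeze":{"type":"number"}},"required":["plan"]}

```bash
ls; mkdir -p pics; cat > h.py <<'E'
import numpy as np, cv2
from station import manip
from scipy.spatial.transform import Rotation as R
def cam(n):
    o=manip.get_obs(); c=manip.camera(n); 
    if n=='wrist':
        T=np.eye(4); q=o['tool_rot']; T[:3,:3]=R.from_quat([q[1],q[2],q[3],q[0]]).as_matrix(); T[:3,3]=o['position']
        W=T@np.array(c['tool_from_camera'])
    else:
        Rm=cv2.Rodrigues(np.array(c['rvec'],float))[0]; W=np.eye(4); W[:3,:3]=Rm.T; W[:3,3]=-Rm.T@np.array(c['tvec']).ravel()
    c['W']=W; return c
def slopes(c,u,v):
    x=(np.asarray(u,float)-c['cx'])/c['fx']; y=(np.asarray(v,float)-c['cy'])/c['fy']
    a,b=x.copy(),y.copy()
    for _ in range(20):
        s=1+c['k1']*(a*a+b*b); a,b=x/s,y/s
    return a,b
def onz(c,u,v,z):
    a,b=slopes(c,u,v); d=np.stack([a,b,np.ones_like(a)],-1)@c['W'][:3,:3].T; o=c['W'][:3,3]
    return o+d*((z-o[2])/d[...,2])[...,None]
def cloud(c):
    v,u=np.mgrid[0:480,0:640]; a,b=slopes(c,u,v); D=c['depth']
    return np.stack([a*D,b*D,D],-1)@c['W'][:3,:3].T+c['W'][:3,3]
def proj(c,P):
    p=(np.asarray(P)-c['W'][:3,3])@c['W'][:3,:3]; a=p[...,0]/p[...,2]; b=p[...,1]/p[...,2]; s=1+c['k1']*(a*a+b*b)
    return np.stack([c['fx']*a*s+c['cx'],c['fy']*b*s+c['cy']],-1)
def save(n,im): cv2.imwrite('pics/'+n,im[...,::-1])
E
python3 - <<'E'
from h import *
import pickle
for n in('scene','top','wrist'):
    c=cam(n); save(n+'0.png',c['image']); pickle.dump(c,open(n+'0.pkl','wb'))
    print(n,c['W'].round(3).tolist(),c['fx'],c['k1'])
print(manip.get_obs())
E
```

```text
pics
scene [[-0.803, -0.448, 0.392, 0.179], [-0.595, 0.611, -0.522, 0.425], [-0.005, -0.653, -0.757, 0.708], [0.0, 0.0, 0.0, 1.0]] 454.88721564298135 0.017661529517167096
top [[-0.013, -0.988, 0.153, 0.386], [-0.999, 0.018, 0.03, -0.013], [-0.032, -0.153, -0.988, 0.936], [0.0, 0.0, 0.0, 1.0]] 471.2849243896265 0.01838267814579871
wrist [[0.221, -0.935, -0.279, 0.193], [-0.975, -0.212, -0.061, -0.519], [-0.002, 0.286, -0.958, 0.372], [0.0, 0.0, 0.0, 1.0]] 425.7570088754657 -0.06361249079222252
{'clock': 0.15, 'q': array([ 1.3063046 ,  0.31157736,  0.01400685,  1.51269041, -0.00441584,
        1.31920833, -0.02718311]), 'qvel': array([-1.55548883e-03, -2.34514015e-03,  1.55220672e-03, -5.63235839e-03,
        2.77460320e-05, -4.85929566e-04,  5.18964737e-04]), 'tau': array([ 5.98125953e-04, -3.80274618e+01,  1.46488566e-01, -2.30850792e+01,
        1.23503275e-02,  9.58906923e-03, -1.03401650e-06]), 'position': array([ 0.12141563, -0.53585876,  0.23045055]), 'tool_rot': array([ 0.55288984, -0.55211124,  0.44182335, -0.44076993]), 'wrist_force': array([-0.2438614 ,  0.59114001,  0.6810384 ]), 'moment': array([-0.01506315, -0.02112631, -0.03390401]), 'gripper_width': 0.08545160506057613}
```

View pics/scene0.png

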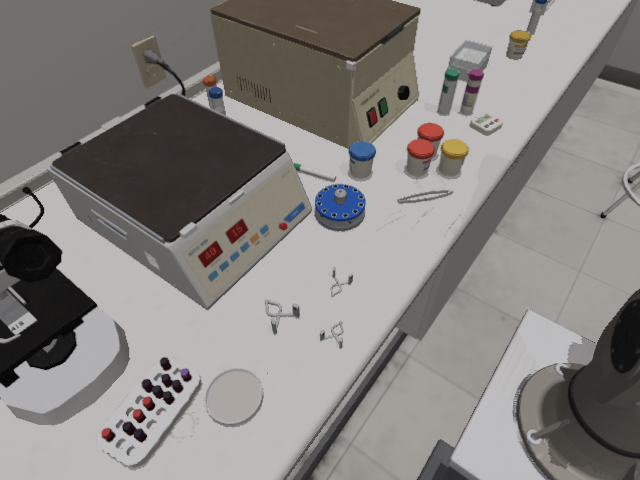

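View pics/top0.png

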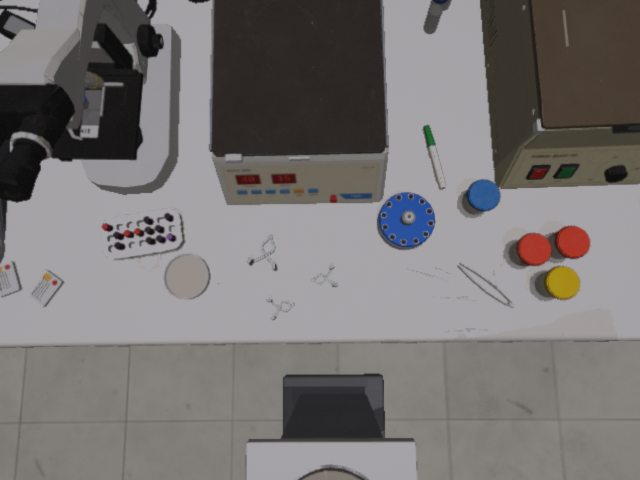

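View pics/wrist0.png

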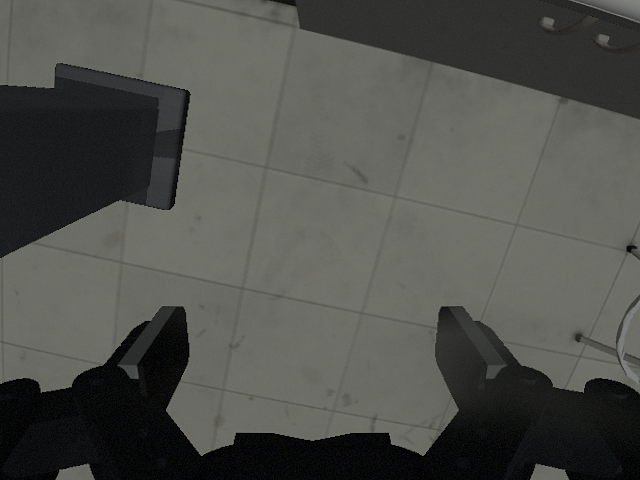

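Ring candidates in the top view are at (263,253), (326,277) and (281,308). In the scene view they are at (281,315), (341,281) and (333,333). The one at (263,253) looks largest, so I'll check it in a crop and measure.

```bash
python3 - <<'E'
from h import *
import pickle
t=pickle.load(open('top0.pkl','rb')); s=pickle.load(open('scene0.pkl','rb'))
a=cv2.resize(t['image'][225:330,230:350],None,fx=5,fy=5,interpolation=cv2.INTER_CUBIC); save('c1.png',a)
b=cv2.resize(s['image'][255:355,250:370],None,fx=5,fy=5,interpolation=cv2.INTER_CUBIC); save('c2.png',b)
d=cv2.resize(t['image'][185:255,370:445],None,fx=7,fy=7,interpolation=cv2.INTER_CUBIC); save('c3.png',d)
for n,c in(('t',t),('s',s)):
    P=cloud(c)
    hsv=cv2.cvtColor(c['image'],cv2.COLOR_RGB2HSV)
    m=(hsv[...,0]>100)&(hsv[...,0]<130)&(hsv[...,1]>140)&(hsv[...,2]>60)
    k,l,st,ce=cv2.connectedComponentsWithStats(m.astype(np.uint8))
    for i in range(1,k):
        if st[i,4]>150: print(n,st[i],ce[i].round(1),np.median(P[l==i],0).round(4))
P=cloud(t)
for u,v in((408,217),(392,225),(263,253),(300,280),(187,276)): print(u,v,P[v,u].round(4))
E
```

```text
t [468 180  32  31 753] [483.2 194.9] [ 0.6011 -0.2938  0.0694]
t [ 379  193   56   54 1686] [406.2 219.8] [ 0.5619 -0.154   0.0382]
s [350 142  25  19 352] [361.9 151.1] [ 0.599  -0.2874  0.0667]
s [316 185  49  36 951] [339.6 203.8] [ 0.5565 -0.1428  0.0361]
408 217 [ 0.5636 -0.1541  0.0627]
392 225 [ 0.5534 -0.1267  0.0384]
263 253 [ 0.3862 -0.0134  0.9364]
300 280 [ 0.453   0.0546 -0.0015]
187 276 [0.4635 0.2772 0.0128]
```

View pics/c1.png

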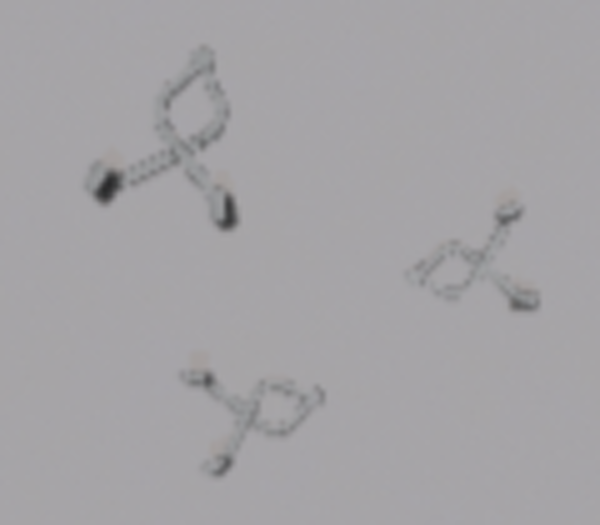

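View pics/c2.png

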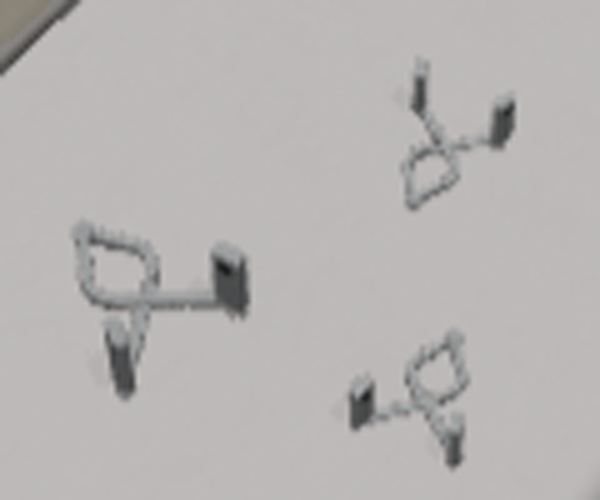

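View pics/c3.png

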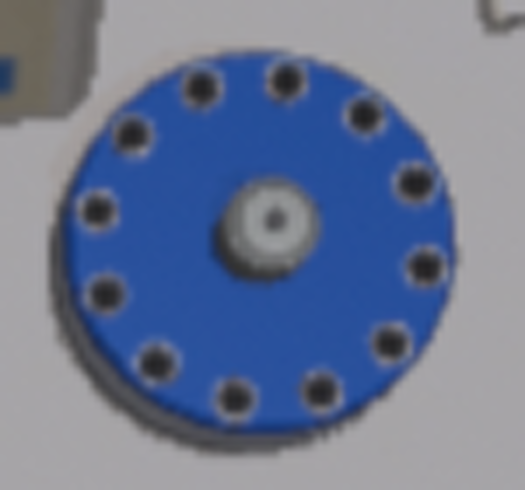

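The ring at (263,253) is clearly the largest. Next I'll compute its pose and the spindle axis, casting rays in both views.

```bash
python3 - <<'E'
from h import *
import pickle
t=pickle.load(open('top0.pkl','rb')); s=pickle.load(open('scene0.pkl','rb'))
T=lambda x,y:(230+x/5-.4,225+y/5-.4); S=lambda x,y:(250+x/5-.4,255+y/5-.4)
print('hinge',onz(t,*T(204,57),.004).round(4),onz(s,*S(83,232),.004).round(4))
# eyes tops
for nm,a,b in(('eyeL?',(97,168),(229,248)),('eyeB',(222,187),(117,328))):
    print(nm,onz(t,*T(*a),.034).round(4),onz(s,*S(*b),.034).round(4))
for nm,a,b in(('eye1 bot',(105,200),(235,310)),('eye2 bot',(228,226),(125,392))):
    print(nm,onz(t,*T(*a),.0).round(4),onz(s,*S(*b),.0).round(4))
# head top: crops
u,v=370+268/7-.4,185+222/7-.4
print('head',[onz(t,u,v,z).round(4) for z in(.06,.065)])
for c in(t,s):
    hsv=cv2.cvtColor(c['image'],cv2.COLOR_RGB2HSV)
    m=((hsv[...,0]>100)&(hsv[...,0]<130)&(hsv[...,1]>140)&(hsv[...,2]>60)).astype(np.uint8)
    k,l,st,ce=cv2.connectedComponentsWithStats(m)
    i=[i for i in range(1,k) if st[i,4]>900][0]
    cs,_=cv2.findContours((l==i).astype(np.uint8),0,1); p=np.vstack(cs).reshape(-1,2)
    h=cv2.convexHull(p).reshape(-1,2)
    for z in(.035,.04):
        w=onz(c,h[:,0],h[:,1],z)[:,:2]; print(z,cv2.minEnclosingCircle(w.astype(np.float32)))
    P=cloud(c)[l==i]; print(np.percentile(P[:,2],[10,50,90]))
    P=cloud(c).reshape(-1,3); g=(np.hypot(P[:,0]-.5636,P[:,1]+.152)<.011)&(P[:,2]>.05); print('head',P[g].mean(0),np.percentile(P[g][:,2],[50,90]))
    g=(np.hypot(P[:,0]-.48,P[:,1]-.03)<.02);print('bench',np.median(P[g][:,2]))
o=manip.get_obs();q=o['tool_rot'];print(R.from_quat([q[1],q[2],q[3],q[0]]).as_matrix().round(3))
E
```

```text
hinge [0.542  0.1133 0.004 ] [0.5401 0.1154 0.004 ]
eyeL? [0.4942 0.1506 0.034 ] [0.4791 0.1033 0.034 ]
eyeB [0.486  0.1021 0.034 ] [0.4898 0.151  0.034 ]
eye1 bot [0.4853 0.1535 0.    ] [0.476  0.1064 0.    ]
eye2 bot [0.4741 0.104  0.    ] [0.4864 0.1552 0.    ]
head [array([ 0.5655, -0.1544,  0.06  ]), array([ 0.5645, -0.1536,  0.065 ])]
0.035 ((0.5647851824760437, -0.1551882028579712), 0.053159479051828384)
0.04 ((0.5637946128845215, -0.15440189838409424), 0.052865177392959595)
[0.03614444 0.03817126 0.04015959]
head [ 0.56321381 -0.15215611  0.06163091] [0.06221016 0.06434598]
bench 0.00046895690436743465
0.035 ((0.5641495585441589, -0.15127769112586975), 0.05461493507027626)
0.04 ((0.5612914562225342, -0.14699657261371613), 0.05421018972992897)
[0.03387011 0.03614976 0.03781839]
head [ 0.56261983 -0.15042654  0.05846668] [0.05958561 0.06216492]
bench -0.0015671594246935427
[[ 0.221 -0.     0.975]
 [-0.975  0.002  0.221]
 [-0.002 -1.    -0.   ]]
```

Measured positions agree with the given geometry:
- **Hinge:** about (0.541, 0.114).
- **Eyes:** about (0.488, 0.152) and (0.480, 0.103), with 58 mm from hinge to eye middle.
- **Spindle axis:** about (0.5635, -0.153).

Now I'll move above the ring.

Request:
{"fn": "drive_tool", "kwargs": {"plan": [-2,0,3,2,100,-6,0,7,5,100,-10.5,0,11.5,8,100,-15,0,16,11,100,-19.5,0,20.5,14,100,-24,0,25,17,100,-28.5,0,29.5,20,100,-33,0,33.5,22,100,-37.5,0,37.5,24,100,-42,0,41,25,100,-46,1,44,26,100,-50,2,46.5,26,100], "squeeze": 60}}

```text
clock: 1.35
position: [0.4243, -0.0341, 0.2226]
tool_rot: [0.439, -0.438, 0.555, -0.554]
wrist_force: [1.1, -0.1, 0.1]
gripper_width: 0.0852
```

Request:
{"fn": "drive_tool", "kwargs": {"plan": [-4,1,0.5,0,100,-8,2,1,0,100,-12,4,1.5,0,100,-15,5.5,2,0,100,-16.5,6.5,2.1,0,100,-17,6.5,2.1,0,100,-17,6.5,2.1,0,100,-17,6.5,2.1,0,100]}}

```text
clock: 2.15
position: [0.4841, 0.1253, 0.1584]
tool_rot: [-0.439, 0.438, -0.554, 0.555]
wrist_force: [0.3, -0.7, -0.3]
gripper_width: 0.0854
```

```bash
python3 - <<'E'
from h import *
import pickle
c=cam('wrist'); save('w1.png',c['image']); pickle.dump(c,open('w1.pkl','wb')); o=manip.get_obs();print(o['position'],o['clock'],o['qvel'].round(3))
q=o['tool_rot'];print(R.from_quat([q[1],q[2],q[3],q[0]]).as_matrix().round(4))
E
```

```text
[0.48424918 0.12508117 0.1584988 ] 2.2 [ 0.005 -0.004  0.001  0.001 -0.002 -0.004 -0.002]
[[-2.319e-01  2.300e-03  9.727e-01]
 [-9.727e-01  1.000e-04 -2.319e-01]
 [-6.000e-04 -1.000e+00  2.200e-03]]
```

View pics/w1.png

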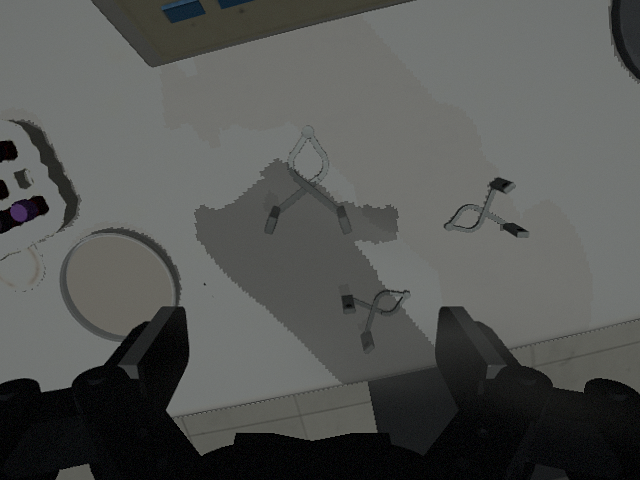

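The wrist view shows the target ring with its hinge at (308,131) and eyes near (272,220) and (345,218). A small decoy is at (370,310). I'll zoom in on the target.

```bash
python3 - <<'E'
from h import *
import pickle
c=pickle.load(open('w1.pkl','rb'))
im=c['image'][115:245,245:375]; im=cv2.convertScaleAbs(im,alpha=1.6,beta=20)
save('w1c.png',cv2.resize(im,None,fx=4.5,fy=4.5,interpolation=cv2.INTER_CUBIC))
E
```

```text
(no output)
```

View pics/w1c.png

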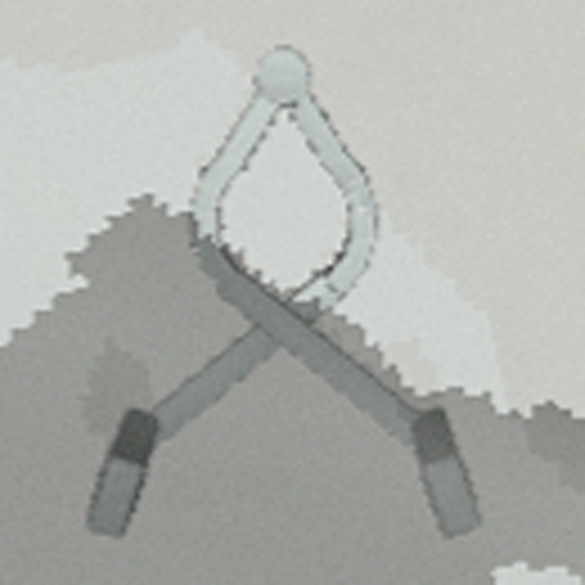

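```bash
python3 - <<'E'
from h import *
import pickle
c=pickle.load(open('w1.pkl','rb'))
f=lambda p:onz(c,245+p[0]/4.5-.4,115+p[1]/4.5-.4,p[2])
L=f((114,497,.034));Rr=f((452,497,.034));H=f((284,73,.005))
Lb=f((135,412,0)); 
print(L,Rr,H,np.linalg.norm(L-Rr))
print(f((284,73,.008))) 
m=(L+Rr)/2; x=(H-m)[:2]; print('mid',m,'d',np.linalg.norm(x),'yaw',np.degrees(np.arctan2(x[1],x[0])))
n=np.array([-x[1],x[0]])
print('jaw yaw by eyes',np.degrees(np.arctan2(*(L-Rr)[[1,0]])))
print('cam',c['W'].round(4))
E
```

```text
[0.49173024 0.15296504 0.034     ] [0.4804742  0.10562959 0.034     ] [0.54272971 0.1158023  0.005     ] 0.048655354974778735
[0.5428572  0.11574358 0.008     ]
mid [0.48610222 0.12929731 0.034     ] d 0.058213294593755495 yaw -13.404252595146946
jaw yaw by eyes 76.62389118380581
cam [[-2.313e-01 -9.330e-01 -2.759e-01  5.553e-01]
 [-9.729e-01  2.218e-01  6.540e-02  1.100e-01]
 [ 2.000e-04  2.835e-01 -9.590e-01  3.002e-01]
 [ 0.000e+00  0.000e+00  0.000e+00  1.000e+00]]
```

Request:
{"fn": "drive_tool", "kwargs": {"plan": [-0.45,3,0.1,0,100,-0.45,6,0.1,0,100,-0.45,9,0.1,0,100,-0.45,11,0.1,0,100,-0.45,13,0.1,0,100,-0.45,14.3,0.1,0,100,-0.45,15,0.1,0,100,-0.45,15.1,0.1,0,100,-0.45,15.1,0.1,0,100], "squeeze": 40}}

```text
clock: 3.1
position: [0.4873, 0.1292, 0.0082]
tool_rot: [-0.439, 0.437, -0.554, 0.556]
wrist_force: [0.2, -0.9, -0.6]
gripper_width: 0.086
```

```bash
python3 - <<'E'
from h import *
c=cam('wrist'); save('w2.png',c['image']); o=manip.get_obs();print(o['position'],o['wrist_force'])
E
```

```text
[0.48748551 0.12940292 0.00840938] [-0.11509621  0.09178354  0.78306318]
```

View pics/w2.png

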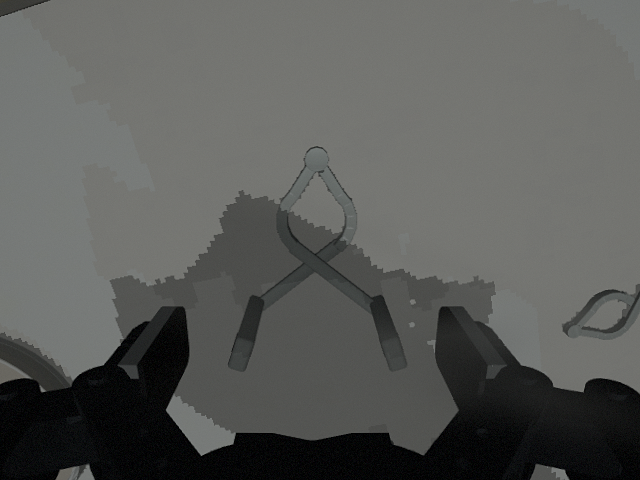

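```bash
python3 - <<'E'
from h import *
c=cam('wrist'); o=manip.get_obs(); q=o['tool_rot'];M=R.from_quat([q[1],q[2],q[3],q[0]]).as_matrix();p=o['position']
for x in(-.0425,.0425):
  for z in(-.011,.011):
    for y in(-.013,-.04): print(x,y,z,proj(c,p+M@[x,y,z]).round(0))
for u,v,z in((238,357,.034),(397,357,.034),(316,159,.006),(272,298,.005),(372,297,0.005)): print((onz(c,u,v,z)-p)@M)
E
```

```text
-0.0425 -0.013 -0.011 [194. 361.]
-0.0425 -0.04 -0.011 [171. 413.]
-0.0425 -0.013 0.011 [189. 304.]
-0.0425 -0.04 0.011 [162. 347.]
0.0425 -0.013 -0.011 [438. 361.]
0.0425 -0.04 -0.011 [463. 412.]
0.0425 -0.013 0.011 [444. 303.]
0.0425 -0.04 0.011 [472. 346.]
[-0.02464589 -0.02549247 -0.00134947]
[ 0.02522387 -0.02556486 -0.00135942]
[-6.64884510e-05  2.70983801e-03  5.68553371e-02]
[-0.01632044  0.00352344  0.0054388 ]
[0.02095728 0.00347099 0.00583728]
```

Alignment is good: the eye middle is at tool x +0.3 mm and z -1.3 mm. Now I'll pinch.

Request:
{"fn": "drive_tool", "kwargs": {"plan": [0,0,0,0,0,0,0,0,0,0,0,0,0,0,0,0,0,0,0,0,0,0,0,0,0,0,0,0,0,0,0,0,0,0,0,0,0,0,0,0,0,0,0,0,0,0,0,0,0,0], "squeeze": 40}}

```text
clock: 4.2
position: [0.4886, 0.1317, 0.0115]
tool_rot: [-0.441, 0.436, -0.554, 0.556]
wrist_force: [-4.2, 0.9, 16.2]
gripper_width: 0.0128
```

```bash
python3 - <<'E'
from h import *
c=cam('wrist'); save('w3.png',c['image']); o=manip.get_obs();print(o['position'],o['wrist_force'],o['gripper_width'])
E
```

```text
[0.48864145 0.13173778 0.01146105] [-4.4161876   0.2759592  16.51948035] 0.012863929272112403
```

View pics/w3.png

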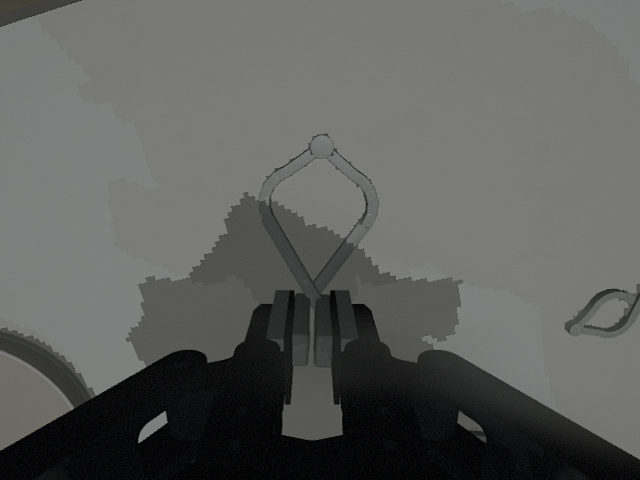

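The ring is fully spread (width 12.9 mm), with the eyes between the pads. Next I'll firm up the grip and lift.

Request:
{"fn": "drive_tool", "kwargs": {"plan": [0,0,0,0,0,0,-0.5,0,0,0,0,-2,0,0,0,0,-4,0,0,0,0,-6,0,0,0,0,-8,0,0,0,0,-10,0,0,0,0,-12,0,0,0,0,-12,0,0,0,0,-12,0,0,0], "squeeze": 70}}

```text
clock: 5.25
position: [0.4875, 0.1312, 0.131]
tool_rot: [-0.441, 0.436, -0.554, 0.556]
wrist_force: [0.6, -0.2, -0.3]
gripper_width: 0.0119
```

```bash
python3 - <<'E'
from h import *
import pickle
c=cam('wrist'); save('w4.png',c['image']); o=manip.get_obs();print(o['position'],o['wrist_force'],o['moment'],o['gripper_width'])
c['o']=o; pickle.dump(c,open('w4.pkl','wb'))
s=cam('scene'); save('s4.png',s['image']); t=cam('top'); save('t4.png',t['image'][200:320,200:360].repeat(5,0).repeat(5,1))
pickle.dump((s,t),open('st4.pkl','wb'))
save('w4c.png',cv2.resize(cv2.convertScaleAbs(c['image'][100:380,220:420],alpha=2,beta=20),None,fx=2.1,fy=2.1))
save('s4c.png',cv2.resize(s['image'][170:340,200:400],None,fx=3.5,fy=3.5))
E
```

```text
[0.48691697 0.13094202 0.13034616] [ 0.05838535 -1.02908332 -1.62433961] [-0.01732368 -0.02349976  0.02908604] 0.011417724899795876
```

View pics/w4c.png

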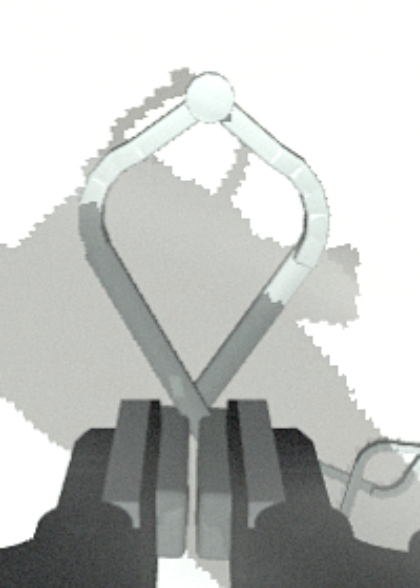

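View pics/s4c.png

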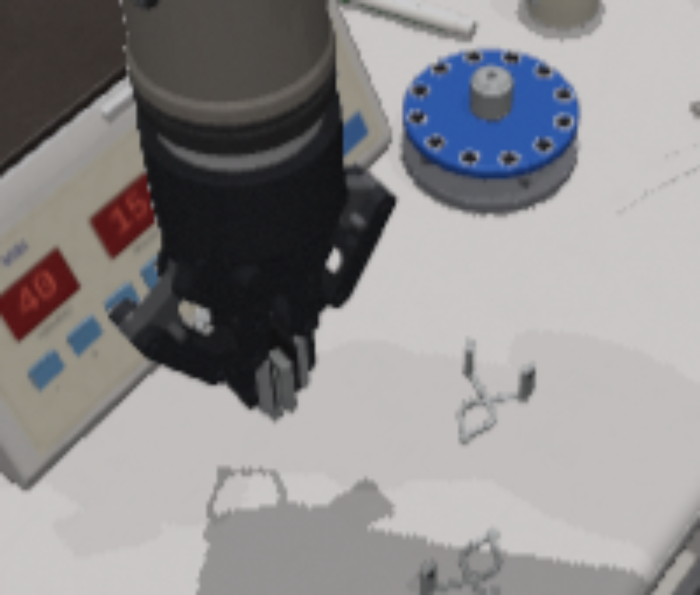

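View pics/t4.png

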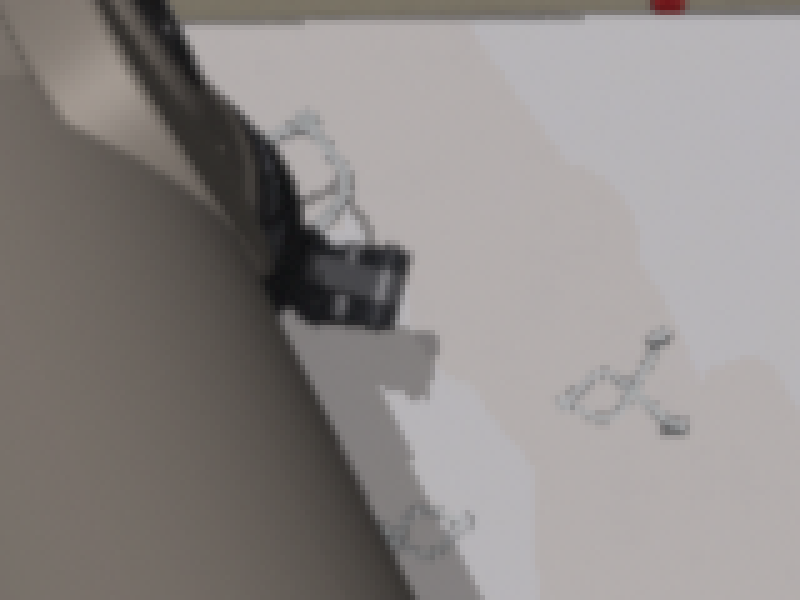

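The lift worked and the ring is held spread. Its hinge in the wrist view is at about (320,146). I'll compute the ring geometry in the tool frame, using depth to check for tilt.

```bash
python3 - <<'E'
from h import *
import pickle
c=pickle.load(open('w4.pkl','rb'));o=c['o'];q=o['tool_rot'];M=R.from_quat([q[1],q[2],q[3],q[0]]).as_matrix();p=o['position']
P=(cloud(c)-p)@M
ok=(c['depth']>0)&(P[...,1]<.05)&(P[...,2]>.012)&(P[...,2]<.09)&(abs(P[...,0])<.05)&(P[...,1]>-.05)
Q=P[ok]; print(len(Q),Q.min(0),Q.max(0))
A=np.c_[Q[:,0],Q[:,2],np.ones(len(Q))]; 
for _ in range(3):
    k,*_=np.linalg.lstsq(A,Q[:,1],rcond=None); r=Q[:,1]-A@k; g=abs(r)<.005; A=A[g];Q=Q[g]
print('tool y = a x + b z + c',k,len(Q),r.std())
# region lateral extents per z slice
for z0 in np.arange(.012,.075,.004):
    g=abs(Q[:,2]-z0)<.002
    if g.sum(): print(z0.round(3),Q[g,0].min().round(4),Q[g,0].max().round(4),Q[g,1].mean().round(4))
for y in(.004,.006,.008):
    W=p+M@np.array([0,y,0]); h=onz(c,320,146.2,W[2]); print('hinge tool',((h-p)@M).round(4))
def ony(u,v,y): return (onz(c,u,v,(p+M@np.array([0,y,0]))[2])-p)@M
f=lambda a,b:(220+a/2.1-.25,100+b/2.1-.25)
# eye tops near/far corners
for a,b in((158,555),(187,555),(202,555),(230,555),(158,495),(229,495)): print((a,b),ony(*f(a,b),-.025).round(4))
E
```

```text
8100 [-0.04055375 -0.04999522  0.01200046] [0.03733687 0.01250589 0.06527791]
tool y = a x + b z + c [ 0.03526552  0.98207012 -0.04075108] 1141 0.0026643981500084056
0.012 -0.0143 0.0102 -0.0293
0.04 0.0184 0.0184 0.0057
0.044 -0.0209 0.021 0.0071
0.048 -0.0204 0.0199 0.0075
0.052 -0.0181 0.0173 0.0078
0.056 -0.0121 0.0118 0.0101
hinge tool [0.0009 0.0043 0.0614]
hinge tool [0.0009 0.0063 0.0613]
hinge tool [0.001  0.0083 0.0611]
(158, 555) [-0.0073 -0.025  -0.0042]
(187, 555) [-0.0029 -0.025  -0.0042]
(202, 555) [-0.0006 -0.025  -0.0041]
(230, 555) [ 0.0037 -0.025  -0.0041]
(158, 495) [-0.0071 -0.0249  0.0061]
(229, 495) [ 0.0034 -0.025   0.0061]
```

```bash
python3 - <<'E'
from h import *
import pickle
c=pickle.load(open('w4.pkl','rb'));o=c['o'];q=o['tool_rot'];M=R.from_quat([q[1],q[2],q[3],q[0]]).as_matrix();p=o['position']
P=(cloud(c)-p)@M
ok=(c['depth']>0)&(P[...,1]>-.006)&(P[...,1]<.03)&(P[...,2]>.015)&(P[...,2]<.09)&(abs(P[...,0])<.05)
Q=P[ok]; A=np.c_[Q[:,0],Q[:,2],np.ones(len(Q))]
for _ in range(3):
    k,*_=np.linalg.lstsq(A,Q[:,1],rcond=None); r=Q[:,1]-A@k; g=abs(r)<.004; A=A[g];Q=Q[g]
print('top surface y=ax+bz+c',k.round(4),len(Q),r.std())
for z0 in np.arange(.018,.072,.004):
    g=abs(Q[:,2]-z0)<.002
    if g.sum(): x=Q[g,0];print(z0.round(3),x.min().round(4),x.max().round(4),((x.min()+x.max())/2).round(4),Q[g,1].mean().round(4))
print('tool axis px', [proj(c,p+M@np.array([0,y,z])).round(1) for y,z in((0,0.011),(-.03,.011),(-.03,-.011))])
E
```

```text
top surface y=ax+bz+c [ 0.0271 -0.0299  0.0091] 4195 0.001054663187440008
0.018 -0.0127 0.0115 -0.0006 0.0085
0.022 -0.0149 0.014 -0.0004 0.0085
0.026 -0.0173 0.0166 -0.0003 0.0086
0.03 -0.0195 0.0191 -0.0002 0.0086
0.034 -0.0209 0.0207 -0.0001 0.0077
0.038 -0.0219 0.0214 -0.0003 0.0076
0.042 -0.0217 0.0213 -0.0002 0.0074
0.046 -0.0212 0.0207 -0.0003 0.0074
0.05 -0.0197 0.0184 -0.0006 0.0075
0.054 -0.0163 0.0146 -0.0009 0.0076
0.058 -0.0099 0.0095 -0.0002 0.0075
0.062 -0.0043 0.0048 0.0002 0.0072
0.066 -0.0018 0.0034 0.0008 0.0077
tool axis px [array([317.1, 288.6]), array([318.2, 329.4]), array([317.9, 392. ])]
```

```bash
python3 - <<'E'
from h import *
import pickle
t=pickle.load(open('top0.pkl','rb'));P=cloud(t).reshape(-1,3)
for y0 in np.arange(-.13,.16,.03):
    g=(abs(P[:,1]-y0)<.01)&(P[:,2]>.015)&(P[:,2]<.4)&(P[:,0]>.4)&(P[:,0]<.7)
    Q=P[g]
    if len(Q): print(y0.round(2),Q[:,0].min().round(3),[ (z,Q[Q[:,2]>z,0].min().round(3)) for z in(.03,.08,.11) if (Q[:,2]>z).any()])
s,t=pickle.load(open('st4.pkl','rb'))
o=manip.get_obs();q=o['tool_rot'];M=R.from_quat([q[1],q[2],q[3],q[0]]).as_matrix();p=o['position']
tgt=np.array([.5635,-.153,0]); d=tgt-(p+M@[0,0,.0397]); print((d@M)[[0,2]],p, M.round(4))
E
```

```text
-0.13 0.514 [(0.03, np.float64(0.514))]
-0.1 0.538 [(0.03, np.float64(0.538)), (0.08, np.float64(0.62)), (0.11, np.float64(0.635))]
-0.07 0.601 [(0.03, np.float64(0.601)), (0.08, np.float64(0.621)), (0.11, np.float64(0.634))]
-0.04 0.602 [(0.03, np.float64(0.602)), (0.08, np.float64(0.619)), (0.11, np.float64(0.635))]
-0.01 0.44 [(0.03, np.float64(0.597)), (0.08, np.float64(0.621)), (0.11, np.float64(0.634))]
0.02 0.601 [(0.03, np.float64(0.601)), (0.08, np.float64(0.62)), (0.11, np.float64(0.635))]
0.05 0.601 [(0.03, np.float64(0.601)), (0.08, np.float64(0.618)), (0.11, np.float64(0.633))]
0.08 0.602 [(0.03, np.float64(0.602)), (0.08, np.float64(0.62)), (0.11, np.float64(0.633))]
0.11 0.412 [(0.03, np.float64(0.474)), (0.08, np.float64(0.62)), (0.11, np.float64(0.634))]
0.14 0.487 [(0.03, np.float64(0.489)), (0.08, np.float64(0.617)), (0.11, np.float64(0.634))]
[0.25883343 0.10019552] [0.48662913 0.13095868 0.12996734] [[-0.2312  0.0047  0.9729]
 [-0.9729  0.0016 -0.2312]
 [-0.0026 -1.      0.0042]]
```

Request:
{"fn": "drive_tool", "kwargs": {"plan": [1,0,0.4,0,0,3.5,0,1.4,0,0,6.5,0,2.5,0,0,9.5,0,3.7,0,0,12.5,0,4.9,0,0,15.5,0,6,0,0,18.5,0,7.2,0,0,21.5,0,8.4,0,0,24,0,9.4,0,0,25.4,0,10,0,0,25.9,0,10,0,0,25.9,0,10,0,0]}}

```text
clock: 6.6
position: [0.5234, -0.144, 0.1292]
tool_rot: [-0.44, 0.437, -0.555, 0.555]
wrist_force: [-0.2, 0.3, -0.3]
gripper_width: 0.0117
```

```bash
python3 - <<'E'
from h import *
import pickle
o=manip.get_obs();c=cam('wrist'); print(o['clock'],o['position'],o['wrist_force'],o['gripper_width'],abs(o['qvel']).max())
c['o']=o; pickle.dump(c,open('w5.pkl','wb'));save('w5.png',c['image'])
save('w5c.png',cv2.resize(cv2.convertScaleAbs(c['image'][100:340,190:450],alpha=1.8,beta=20),None,fx=2.4,fy=2.4))
E
```

```text
6.6 [ 0.5233877  -0.14401239  0.12918645] [-0.24673083  0.26764978 -0.28089788] 0.011682171867790105 0.031485062000630705
```

View pics/w5c.png

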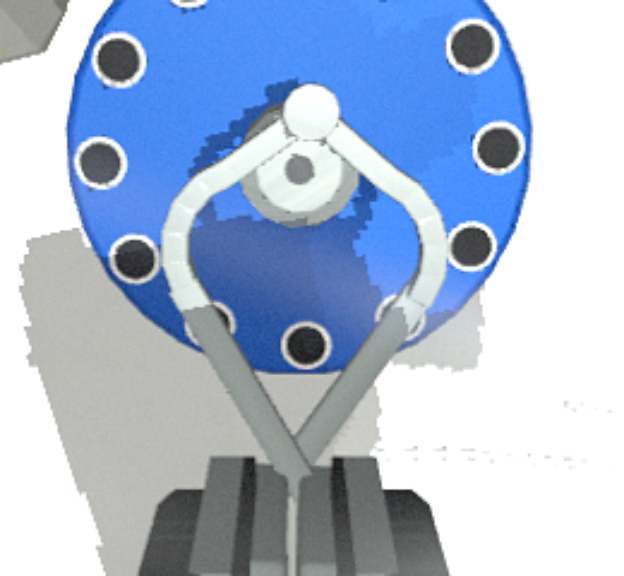

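```bash
python3 - <<'E'
from h import *
import pickle
c=pickle.load(open('w5.pkl','rb'));o=c['o'];q=o['tool_rot'];M=R.from_quat([q[1],q[2],q[3],q[0]]).as_matrix();p=o['position']
W=cloud(c); P=(W-p)@M
T=lambda w:((w-p)@M).round(4)
for z in(.06,.063): 
    w=onz(c,314.3,170.1,z); print('dimple',w.round(4),T(w))
hsv=cv2.cvtColor(c['image'],cv2.COLOR_RGB2HSV); m=((hsv[...,0]>100)&(hsv[...,0]<130)&(hsv[...,1]>120)&(hsv[...,2]>40)).astype(np.uint8)
k,l,st,ce=cv2.connectedComponentsWithStats(m); 
ys,xs=np.nonzero(m); print(st[1:][st[1:,4]>300])
h=cv2.convexHull(np.c_[xs,ys].astype(np.int32)).reshape(-1,2); h=h[(h[:,1]>3)]
h=h[h[:,1]<330]
for z in(.036,.038,.04):
    w=onz(c,h[:,0],h[:,1],z)[:,:2]
    A=np.c_[2*w,np.ones(len(w))]; s,*_=np.linalg.lstsq(A,(w**2).sum(1),rcond=None); rr=np.sqrt(s[2]+s[0]**2+s[1]**2); res=np.hypot(*(w-s[:2]).T)-rr
    print(z,'disc',s[:2].round(4),rr.round(4),abs(res).max().round(4),T(np.r_[s[:2],z]))
bl=(m>0)&(c['depth']>0); print('carousel z',np.median(W[bl][:,2]))
g=(np.hypot(W[...,0]-.563,W[...,1]+.153)<.009)&(W[...,2]>.05)&(W[...,2]<.08);print('head z',np.percentile(W[g][:,2],[25,50,75]),g.sum())
ok=(c['depth']>0)&(P[...,1]>-.006)&(P[...,1]<.025)&(P[...,2]>.015)&(P[...,2]<.09)&(abs(P[...,0])<.05)
Q=P[ok]
print('ring y',np.median(Q[:,1]))
for z0 in np.arange(.018,.066,.004):
    x=Q[abs(Q[:,2]-z0)<.002,0]; print(z0.round(3),x.min().round(4),x.max().round(4),end='; ')
y=np.median(Q[:,1]); w=onz(c,190+311.5/2.4-.3,100+112/2.4-.3,(p+M@[0,y,0])[2]); print('hinge',T(w))
E
```

```text
dimple [ 0.5664 -0.1537  0.06  ] [-0.0003  0.0693  0.0439]
dimple [ 0.5668 -0.1538  0.063 ] [-0.0003  0.0663  0.0443]
[[  523     0   117    92  8702]
 [  218    62   193   185 15411]
 [   44   109   124    37  1464]
 [  269   173    96    83  4749]]
0.036 disc [ 0.6777 -0.1845] 0.1681 0.0998 [0.0039 0.0936 0.1592]
0.038 disc [ 0.677  -0.1842] 0.1667 0.0989 [0.0038 0.0916 0.1585]
0.04 disc [ 0.6763 -0.184 ] 0.1653 0.0981 [0.0038 0.0896 0.1577]
carousel z 0.037397312648777575
head z [0.0611835  0.06180721 0.06234553] 982
ring y 0.008361250114992587
0.018 -0.0127 0.0119; 0.022 -0.0153 0.0148; 0.026 -0.0173 0.0172; 0.03 -0.0194 0.0194; 0.034 -0.0207 0.021; 0.038 -0.0216 0.0216; 0.042 -0.0213 0.0216; 0.046 -0.021 0.0207; 0.05 -0.0189 0.0185; 0.054 -0.0152 0.0137; 0.058 -0.0087 0.0091; 0.062 -0.0032 0.0048; hinge [0.0011 0.0085 0.0606]
```

The wrist view has the spindle dimple at (314,170). It is 5 mm further along tool z than the ring's opening centre. I'll correct for that, lower partway and look again.

Request:
{"fn": "drive_tool", "kwargs": {"plan": [-0.02,0.5,0.2,0,0,-0.05,1.2,0.4,0,0,-0.05,2,0.5,0,0,-0.05,2.7,0.5,0,0,-0.05,3,0.5,0,0,-0.05,3,0.5,0,0,-0.05,3,0.5,0,0]}}

```text
clock: 7.35
position: [0.5288, -0.1432, 0.0995]
tool_rot: [-0.441, 0.437, -0.554, 0.555]
wrist_force: [0.2, -0.0, -1.4]
gripper_width: 0.0115
```

```bash
cat > chk.py <<'E'
from h import *
import pickle,sys
n=sys.argv[1]
o=manip.get_obs();c=cam('wrist'); print(o['clock'],o['position'],o['wrist_force'],o['moment'].round(3),o['gripper_width'],abs(o['qvel']).max())
c['o']=o; pickle.dump(c,open(n+'.pkl','wb'))
save(n+'c.png',cv2.resize(cv2.convertScaleAbs(c['image'][100:340,190:450],alpha=1.8,beta=20),None,fx=2.4,fy=2.4))
E
python3 chk.py w6
```

```text
7.35 [ 0.52882391 -0.14322798  0.09946813] [ 0.23813655 -0.00789221 -1.40071028] [0.006 0.    0.04 ] 0.01148162069395094 0.007150671641757302
```

View pics/w6c.png

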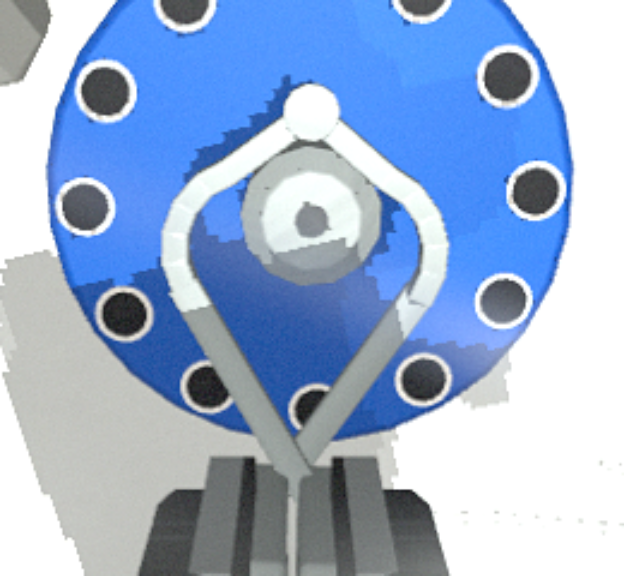

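```bash
cat > rel.py <<'E'
from h import *
import pickle,sys
n=sys.argv[1]; a,b=float(sys.argv[2]),float(sys.argv[3]); ha,hb=float(sys.argv[4]),float(sys.argv[5])
c=pickle.load(open(n+'.pkl','rb'));o=c['o'];q=o['tool_rot'];M=R.from_quat([q[1],q[2],q[3],q[0]]).as_matrix();p=o['position']
W=cloud(c);P=(W-p)@M;T=lambda w:((w-p)@M).round(4)
f=lambda a,b:(190+a/2.4-.3,100+b/2.4-.3)
w=onz(c,*f(a,b),.062); print('dimple',w.round(4),T(w))
g=(np.hypot(W[...,0]-w[0],W[...,1]-w[1])<.008)&(W[...,2]>.045)&(W[...,2]<.075);print('head z',np.percentile(W[g][:,2],[25,50,75]),g.sum())
ok=(c['depth']>0)&(P[...,1]>-.006)&(P[...,1]<.018)&(P[...,2]>.015)&(P[...,2]<.09)&(abs(P[...,0])<.05)
Q=P[ok];y=np.median(Q[:,1]);print('ring top y',y)
for z0 in np.arange(.014,.066,.004):
    x=Q[abs(Q[:,2]-z0)<.002,0]; print(z0.round(3),x.min().round(4),x[x<0].max().round(4),x[x>0].min().round(4),x.max().round(4))
print('hinge',T(onz(c,*f(ha,hb),(p+M@[0,y,0])[2])))
E
python3 rel.py w6 312 218 311.5 112
```

```text
dimple [ 0.5671 -0.154   0.062 ] [0.0018 0.0376 0.0396]
head z [0.06160196 0.06203029 0.06239556] 1085
ring top y 0.008355729705324973
0.014 -0.0105 -0.0048 0.0027 0.0089
0.018 -0.0127 -0.0052 0.0035 0.0121
0.022 -0.0149 -0.0075 0.0065 0.0147
0.026 -0.0169 -0.01 0.009 0.0172
0.03 -0.0198 -0.0121 0.0115 0.0194
0.034 -0.0208 -0.0143 0.0146 0.0211
0.038 -0.0215 -0.0168 0.0171 0.0216
0.042 -0.0214 -0.017 0.0168 0.0216
0.046 -0.0209 -0.0143 0.0135 0.0207
0.05 -0.019 -0.0082 0.0083 0.0185
0.054 -0.0152 -0.0025 0.0035 0.0137
0.058 -0.0085 -0.0001 0.0002 0.0089
0.062 -0.0029 -0.0001 0.0002 0.0048
hinge [0.0011 0.0085 0.0606]
```

Request:
{"fn": "drive_tool", "kwargs": {"plan": [0.08,0.3,0.05,0,0,0.16,0.7,0.1,0,0,0.16,1.1,0.1,0,0,0.16,1.4,0.1,0,0,0.16,1.4,0.1,0,0,0.16,1.4,0.1,0,0]}}

```text
clock: 8.0
position: [0.5296, -0.1449, 0.0856]
tool_rot: [-0.441, 0.437, -0.554, 0.555]
wrist_force: [0.1, -0.1, -0.4]
gripper_width: 0.0115
```

```bash
python3 chk.py w7
```

```text
8.0 [ 0.52959124 -0.14494538  0.08555231] [ 0.05568012 -0.06660846 -0.44034787] [ 0.006 -0.012  0.061] 0.011512545158730696 0.006493850461909429
```

View pics/w7c.png

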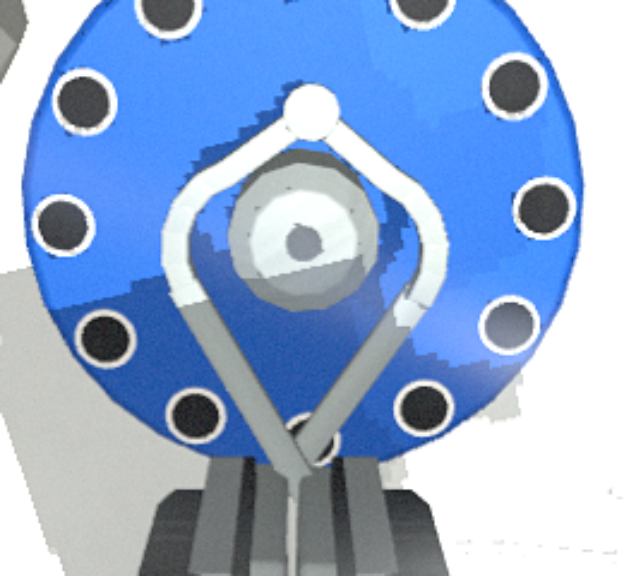

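```bash
python3 rel.py w7 304 241 311.5 112
```

```text
dimple [ 0.5669 -0.1539  0.062 ] [0.0003 0.0237 0.0383]
head z [0.06156358 0.06199317 0.06244455] 1261
ring top y 0.008343315879676
0.014 -0.0105 -0.0049 0.0027 0.0088
0.018 -0.0132 -0.0052 0.0038 0.0118
0.022 -0.0152 -0.0079 0.0065 0.0144
0.026 -0.0174 -0.0096 0.009 0.0173
0.03 -0.0198 -0.0121 0.0119 0.0194
0.034 -0.0208 -0.0142 0.0146 0.0211
0.038 -0.0214 -0.0167 0.017 0.0216
0.042 -0.0215 -0.0169 0.0169 0.0216
0.046 -0.0208 -0.0143 0.0134 0.0207
0.05 -0.0189 -0.0078 0.0084 0.0184
0.054 -0.0151 -0.0022 0.0034 0.0139
0.058 -0.0085 -0.0001 0.0002 0.0091
0.062 -0.0032 -0.0001 0.0002 0.0048
hinge [0.0011 0.0085 0.0606]
```

The opening is centred on the spindle to about 0.3 mm. I'll lower gently over the head.

Request:
{"fn": "drive_tool", "kwargs": {"plan": [0,0.3,0,0,0,0,0.6,0,0,0,0,0.9,0,0,0,0,1.2,0,0,0,0,1.4,0,0,0,0,1.5,0,0,0,0,1.5,0,0,0]}}

```text
clock: 8.75
position: [0.5297, -0.1449, 0.0705]
tool_rot: [-0.441, 0.437, -0.554, 0.555]
wrist_force: [0.6, -0.4, -1.5]
gripper_width: 0.0113
```

```bash
python3 chk.py w8
```

```text
8.75 [ 0.5297003  -0.14485921  0.0705213 ] [ 0.588085   -0.42089715 -1.51213084] [0.03  0.056 0.032] 0.011255395471288655 0.005216595844797123
```

View pics/w8c.png

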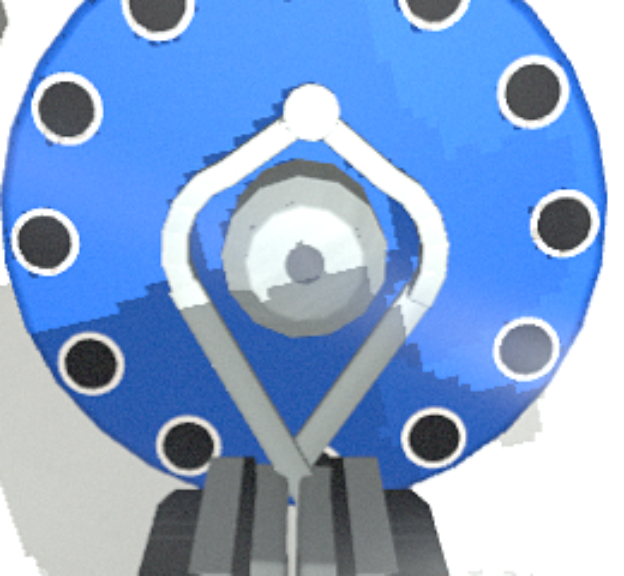

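Request:
{"fn": "drive_tool", "kwargs": {"plan": [0,0.25,0,0,0,0,0.5,0,0,0,0,0.75,0,0,0,0,1,0,0,0,0,1.2,0,0,0,0,1.3,0,0,0,0,1.3,0,0,0]}}

```text
clock: 9.5
position: [0.5298, -0.1448, 0.0575]
tool_rot: [-0.441, 0.437, -0.554, 0.555]
wrist_force: [1.0, 0.7, -0.7]
gripper_width: 0.0119
```

```bash
python3 chk.py w9
```

```text
9.5 [ 0.52975229 -0.14484968  0.05747923] [ 1.01137536  0.71311068 -0.6656293 ] [0.005 0.049 0.013] 0.011915123351184853 0.0055372587455603944
```

View pics/w9c.png

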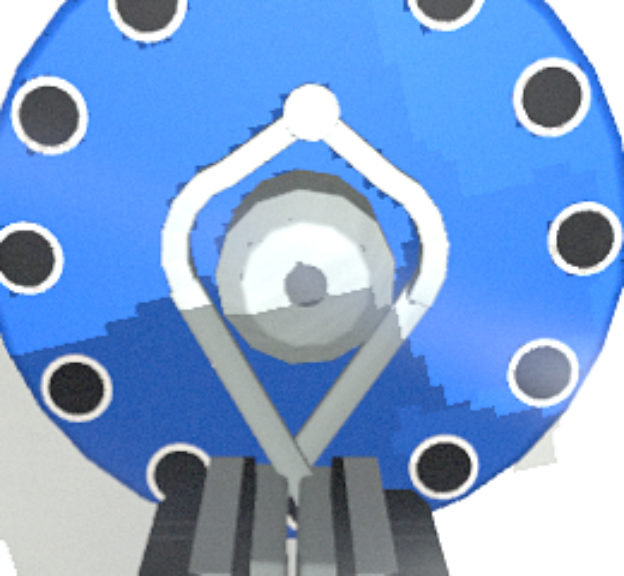

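No contact so far. I'll step down and feel for the carousel.

Request:
{"fn": "drive_tool", "kwargs": {"plan": [0,0.15,0,0,0,0,0.3,0,0,0,0,0.45,0,0,0,0,0.6,0,0,0,0,0.6,0,0,0]}}

```text
clock: 10.05
position: [0.5297, -0.1448, 0.0513]
tool_rot: [0.441, -0.437, 0.555, -0.554]
wrist_force: [0.4, 0.7, -1.4]
gripper_width: 0.0112
```

Request:
{"fn": "drive_tool", "kwargs": {"plan": [0,0.1,0,0,0,0,0.2,0,0,0,0,0.3,0,0,0,0,0.3,0,0,0]}}

```text
clock: 10.45
position: [0.5297, -0.1448, 0.0485]
tool_rot: [-0.441, 0.437, -0.554, 0.554]
wrist_force: [-1.7, 0.0, 1.0]
gripper_width: 0.0113
```

Request:
{"fn": "drive_tool", "kwargs": {"plan": [0,0.1,0,0,0,0,0.2,0,0,0,0,0.2,0,0,0,0,0.2,0,0,0]}}

```text
clock: 10.85
position: [0.5297, -0.1447, 0.0465]
tool_rot: [-0.441, 0.437, -0.554, 0.554]
wrist_force: [-0.9, 0.8, 2.3]
gripper_width: 0.0116
```

```bash
python3 chk.py w10
```

```text
10.85 [ 0.52974915 -0.14474612  0.04652392] [-0.93346487  0.76347023  2.27716822] [-0.003  0.184 -0.013] 0.011640781103735199 0.0012555950826295642
```

View pics/w10c.png

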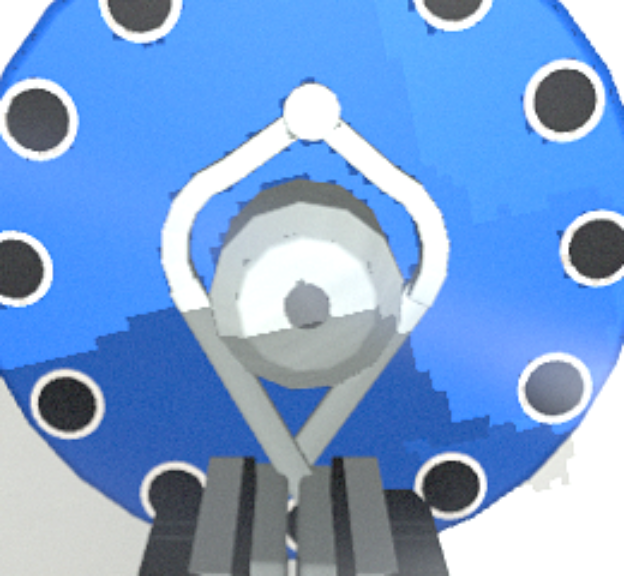

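Contact came at TCP z of about 0.049, and the ring is still level. I'll press on in small steps to the stop.

Request:
{"fn": "drive_tool", "kwargs": {"plan": [0,0.1,0,0,0,0,0.2,0,0,0,0,0.3,0,0,0,0,0.3,0,0,0]}}

```text
clock: 11.3
position: [0.5298, -0.1447, 0.0435]
tool_rot: [-0.441, 0.437, -0.554, 0.554]
wrist_force: [-1.6, 0.3, 2.7]
gripper_width: 0.0116
```

Request:
{"fn": "drive_tool", "kwargs": {"plan": [0,0.07,0,0,0,0,0.14,0,0,0,0,0.14,0,0,0]}}

```text
clock: 11.6
position: [0.5298, -0.1447, 0.042]
tool_rot: [-0.441, 0.437, -0.554, 0.554]
wrist_force: [-1.3, 0.8, 3.4]
gripper_width: 0.0115
```

```bash
python3 chk.py w11
```

```text
11.6 [ 0.5297658  -0.14473303  0.04202606] [-1.26533336  0.82450832  3.4164208 ] [-0.021  0.253  0.005] 0.011536164477059348 0.0028221645922033084
```

View pics/w11c.png

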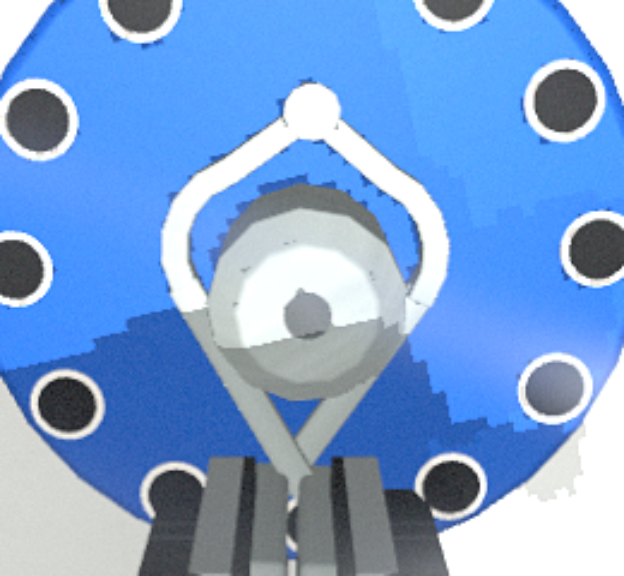

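Request:
{"fn": "drive_tool", "kwargs": {"plan": [0,0.05,0,0,0,0,0.1,0,0,0,0,0.1,0,0,0]}}

```text
clock: 11.95
position: [0.5298, -0.1447, 0.0415]
tool_rot: [-0.441, 0.437, -0.554, 0.555]
wrist_force: [-2.5, 1.2, 6.7]
gripper_width: 0.0111
```

Request:
{"fn": "drive_tool", "kwargs": {"plan": [0,0.05,0,0,0,0,0.1,0,0,0,0,0.1,0,0,0]}}

```text
clock: 12.25
position: [0.5298, -0.1447, 0.0415]
tool_rot: [-0.44, 0.437, -0.554, 0.555]
wrist_force: [-3.8, 1.2, 9.6]
gripper_width: 0.0114
```

The hard stop is at TCP z = 0.0415 with 9.6 N. I'll hold the press lightly and open the fingers so the ring contracts.

Request:
{"fn": "drive_tool", "kwargs": {"plan": [0,0.1,0,0,30,0,0.15,0,0,50,0,0.2,0,0,75,0,0.2,0,0,100,0,0.2,0,0,100,0,0.2,0,0,100,0,0.1,0,0,100,0,0,0,0,100,0,0,0,0,100]}}

```text
clock: 13.15
position: [0.5298, -0.1448, 0.0416]
tool_rot: [-0.44, 0.437, -0.554, 0.555]
wrist_force: [-0.8, 0.8, 0.2]
gripper_width: 0.0851
```

```bash
python3 chk.py w12; python3 -c "
import pickle;from h import *
c=pickle.load(open('w12.pkl','rb'));save('w12.png',cv2.convertScaleAbs(c['image'],alpha=1.8,beta=20))"
```

```text
13.15 [ 0.52980091 -0.14480678  0.04163004] [-0.8089289   0.80591958  0.22705374] [-0.069  0.013  0.067] 0.08513479643789473 0.0027713204133609226
```

View pics/w12.png

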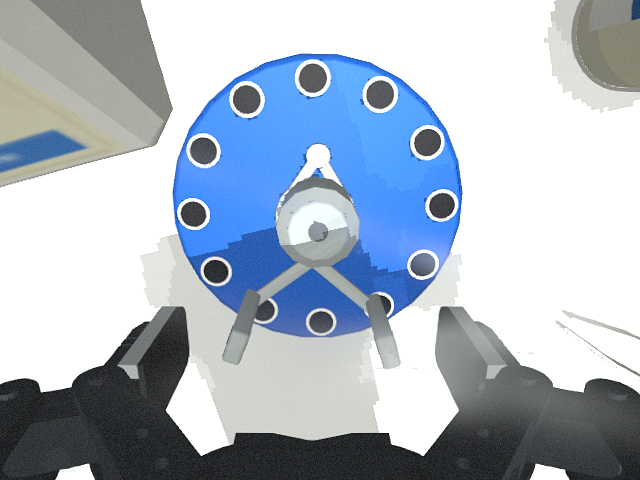

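The ring has contracted around the neck, hidden under the head, and both eyes are clear of the pads. I'll retreat straight up.

Request:
{"fn": "drive_tool", "kwargs": {"plan": [0,-0.5,0,0,100,0,-1.5,0,0,100,0,-3,0,0,100,0,-5,0,0,100,0,-7,0,0,100,0,-9,0,0,100,0,-11,0,0,100,0,-12,0,0,100,0,-12,0,0,100,0,-12,0,0,100]}}

```text
clock: 14.2
position: [0.529, -0.145, 0.1613]
tool_rot: [-0.44, 0.437, -0.554, 0.555]
wrist_force: [-0.4, -0.1, 0.5]
gripper_width: 0.0853
```

```bash
python3 chk.py w13; python3 - <<'E'
import pickle;from h import *
c=pickle.load(open('w13.pkl','rb'));save('w13.png',cv2.convertScaleAbs(c['image'],alpha=1.6,beta=10))
W=cloud(c); hsv=cv2.cvtColor(c['image'],cv2.COLOR_RGB2HSV)
d=np.hypot(W[...,0]-.567,W[...,1]+.154)
b=(hsv[...,0]>100)&(hsv[...,0]<130)&(hsv[...,1]>140)&(d<.05)
print('carousel z',np.median(W[b][:,2])); g=d<.008; print('head z',np.median(W[g][:,2]))
s=cam('scene'); save('s13c.png',cv2.resize(s['image'][170:270,280:420],None,fx=5,fy=5,interpolation=cv2.INTER_CUBIC)); save('s13.png',s['image'])
# ring hinge depth
save('w13c.png',cv2.resize(cv2.convertScaleAbs(c['image'][100:280,220:420],alpha=1.6,beta=10),None,fx=3.3,fy=3.3,interpolation=cv2.INTER_CUBIC))
t=cam('top'); save('t13.png',t['image'])
E
```

```text
14.2 [ 0.52896151 -0.14500574  0.16126868] [-0.43157043 -0.07333142  0.4876825 ] [0.008 0.028 0.011] 0.08528287036648377 0.0181877562564438
carousel z 0.03214627456195593
head z 0.06197737544114437
```

View pics/w13c.png

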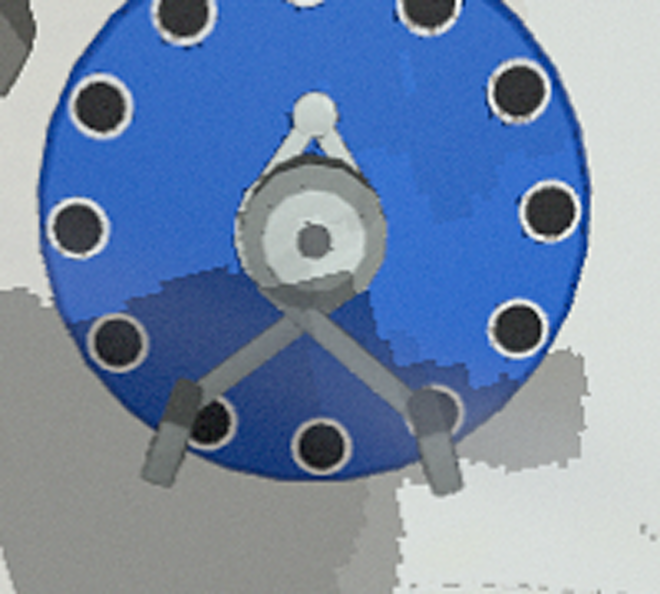

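View pics/s13c.png

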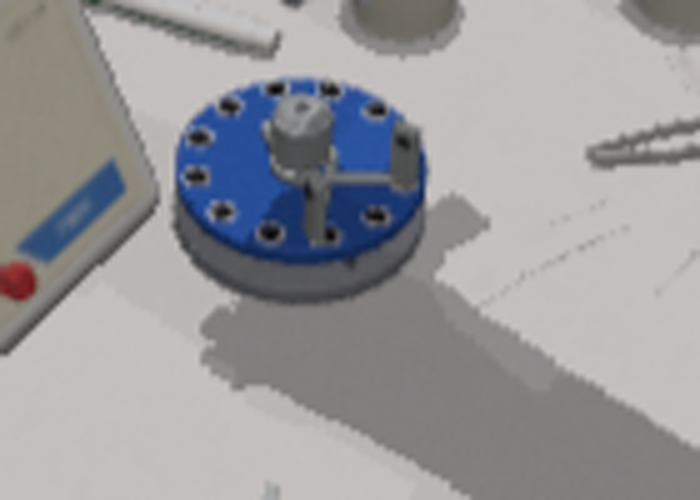

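View pics/t13.png

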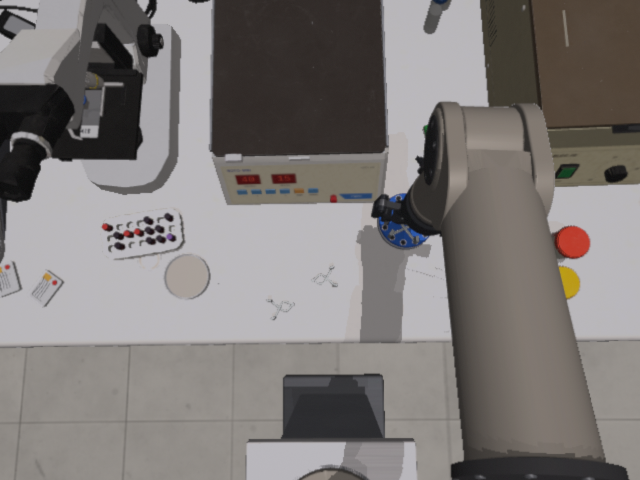

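The ring sits under the head, and the carousel is held about 5 mm lower (0.0374 to 0.0321). The bystanders in view are unmoved and the robot is clear, so I'll hand in.

```bash
python3 -c "
from station import manip
print(manip.finish_job())"
```

```text
the job is handed in; nothing more can be done
None
```

The snap ring is in the groove under the spindle head, holding the carousel down, and the job is handed in at 14.2 s of the 45 s allowed. I chose the largest of the three rings, pinched it fully spread by its eyes, and passed it over the head. I then pressed the carousel to its hard stop and opened the fingers.

- **Forces:** the highest reading while lowering and pressing was 9.6 N, against the 25 N limit. These are readings at the end of each move. The pinch on the bench, before the lift, read about 16.5 N.
- **Fit:** the wrist and scene pictures show the ring closed around the neck under the head. The carousel rests about 5 mm below its free height (32.1 mm against 37.4 mm), as it should with the ring under the head.
- **Clear of the work:** the gripper is about 12 cm above its release height and touching nothing.
- **Bystanders:** the petri dish looks unmoved in the last top picture. In that picture the arm hid the blue cup and the tweezers, so I did not check those two fully. No move went near them.
- **Disagreements:** the top and wrist cameras put the spindle axis about 2 mm apart, within the stated calibration. I used the wrist view, which shows ring and head together. The closed eyes measured 49 mm between centres, where the description implies about 52 mm.

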